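# Square up the capsule plate and present the tamper over it

### The arm

A 6-joint arm with a two-finger parallel gripper is mounted at the origin on the work surface. World frame = base frame: x ahead of the robot, y to its left, z up, the work surface at z = 0. Lengths are in m, angles in rad, forces in N, time in s.
With the tool pointing down it reaches from about 0.3 to 0.775 m from the base axis. Payload 14.6 kg.
Tool frame: the origin (TCP) lies at the very end of the fingers, on their centre line; the grasp point (between the pads) lies 19 mm behind it; z points along the fingers, y is the line along which they close (so a half turn about z gives the same grasp; the last joint's range is limited). The gripper opens to 94 mm and grips with 3 to 60 N. Pads are 16 mm wide; open, the fingers measure 119 mm over their backs; the gripper's body (75 mm by 177 mm) begins 78 mm behind the grasp point.
Start: joints at [1.174, 0.3, 1.521, -0, 1.321, -0.067], TCP at [0.178, 0.52, 0.205] pointing down, gripper open.
Joint ranges: [-3.03, 3.03], [-0.79, 2.21], [0.23, 2.52], [-1.04, 4.18], [0, 3.07], [-2.55, 2.55]. Speed limits (rad/s): [2.22, 2.22, 2.57, 3.14, 3.14, 3.14].

### API

Orientations are given as [roll, pitch, yaw] about the fixed x, y, z axes, in that order (R = Rz(yaw) Ry(pitch) Rx(roll)).
In Python, from station import ctrl gives the robot as it stands.
- The arm moves only by the tool carry_out, never from a script. Its argument "motion" is text: rows parted by semicolons, each of 7 numbers parted by spaces: the shift along the world's x, y, z in m, then the turn, a rotation vector about the world's x, y, z in degrees, then the closure in counts, from 0 (fully open) to 255 (shut). In form: dx dy dz wx wy wz hand; .... A call has 1 to 20 rows; each row shifts and turns the commanded pose from where the row before left it; what a row does not reach is not made up. A row lasts 1/12 s, in which the tool goes at most 41.7 mm and 7.16 degrees, less where a joint would pass 70% of its speed; a pose out of reach is approached as far as the arm can. A call is refused whole if a number of a shift passes 0.0417 or a number of a turn 7.16, either way. A call with a gripper value outside its range is refused whole. The fingers move at their own pace and stop on an object; "grip_force" is the grip in N (left out, the last holds). Time passes only in rows, so rows that do not move let the fingers close. It gives the time, the measured TCP pose, the force, the opening and the grip force at its end, in the units of the state.
- ctrl.get_obs(): the state, without advancing time (a new reading comes with each control period).
- ctrl.camera(name): name is "side" or "top"; returns a dict with "pixels" (384x512x3 uint8, red, green, blue), "range_z" (384x512 float32, m along the optical axis (not along the pixel's ray), 0 where there is no reading), "K" (3x3 intrinsics, pixels), "position" and "attitude" of the camera in the world. Camera axes: x right, y up, looking along -z (the intrinsics and any distortion apply to the point x, -y, -z); pixel columns grow to the right and rows downward; lengths in m; the calibration is good to about 2 mm. A picture is of the moment at which its call begins.
- ctrl.hand_in(): hands the job in; it is judged then, once.
The state is a dict: "time_s": time; "qpos": joint angles; "joint_vel": joint speeds; "tau": joint torques, N m; "ee_pos": TCP position; "eef_rot": TCP orientation; "force": force on the tool from outside, world axes, zero at the start; "moment": the same for the moment, N m; "grip_width": finger opening in m; "grip_force": force on a finger pad.
Only numpy, scipy, OpenCV 4.12 (cv2) and the standard library are available. Lean on these libraries where they do the work, as an engineer would, in place of code of your own. Each camera call takes 0.05 s, during which the arm holds its last target. There are 200 camera calls.

### The job

First slide the capsule plate across the filling bed until it sits square and fully home against both stop rails, the far one and the left one, with the tool box still shut. Then lift the tool box's cover flap right open so that it stays open, draw the pin tamper up out of the box by its handle, and finish while still holding it level and still, square and centred over the capsule plate with its pins about 4 cm above the capsules, ready to tamp. Never let the tamper touch the plate, and leave the jar, the bottle and the spatula where they are.

Things in the scene. Friction and masses are not known exactly. Their poses are not given: they have to be found in the camera images.
- bed: Filling bed fixed to the bench, left or right of centre: aluminium base 200 (x) x 260 (y) x 12 mm. Origin: centre of its underside, on the bench. Two steel stop rails, 12 mm wide, tops 32 mm above the bench: one along its far (+x) edge, stop face at x = +88 mm, one along its left (+y) edge, stop face at y = +118 mm; its near and right sides are open.
- plate: Capsule plate, loose on the bed: white slab 120 (x) x 170 (y) x 30 mm, 0.4 to 0.7 kg, 60 yellow capsule mouths in its top, a 6 mm high rim round it (36 mm over all). Origin: centre of its underside. Starts 15 to 45 mm short of each rail, up to 0.12 rad off square; slick, a push of 1 to 4 N slides it. Home, its origin is at x +28, y +33, z +12 mm in the bed's frame, axes parallel.
- toolbox: Stainless tool box fixed to the bench, on the other side from the bed: 140 (x) x 190 (y) x 85 mm high, 5 mm walls, closed by a cover flap hinged along its far (+x) top edge. Origin: centre of its underside.
- cover (a joint): Hinge of the cover flap: 0 shut, grows as the near edge is lifted, 1.85 rad fully open. It moves freely: let go short of upright it falls shut, past about 1.6 rad it falls fully open and stays. Flap: steel sheet, 0.28 kg, reaching 146 mm from the hinge, 194 mm wide, top 89 mm above the bench when shut, with a 10 mm turned-down lip at its near edge.
- cover_handle (a point): Middle of the flap's handle: a round steel bar 10 mm thick, 100 mm long along the box's y axis, its centre 40 mm off the sheet's upper face near the free edge. It lies 132 mm from the hinge along the flap and 44 mm above it (129 mm above the bench when shut). The frame turns with the flap.
- cover_hinge (a point): Middle of the flap's hinge line, at x = +70, z = +85 mm in the box's frame; the line runs along the box's y axis.
- tamper: Pin tamper, loose, 0.3 to 0.52 kg, under the flap: aluminium plate 100 (x) x 150 (y) x 8 mm, 18 mm pins below, bar handle above. Origin: centre of the pin field at the pin tips; plate top 26 mm, bar centre 60 mm above it. Lies square in the box on end ledges (2 mm play, 10 mm guides), pin tips 9 mm above the bench. Its long side goes along the capsule plate's long side, either way round.
- tamper_handle (a point): Middle of the tamper's handle bar: black, 14 mm wide (x) and high, 110 mm long (y), its centre 34 mm above the tamper's plate; in the box 69 mm above the bench, 16 mm below the box's rim.
- jar: Bystander: white lidded jar, 68 mm wide, 85 mm high, standing. Origin: centre of its underside.
- vial: Bystander: amber bottle, 52 mm wide, 110 mm high, standing. Origin: centre of its underside.
- spatula: Bystander: spatula 190 mm long, lying on the bench.
There are look-alikes about, which are no part of the job. Leave any yellow look-alike of the toolbox alone. What is shaped like the plate but blue is not meant.

How it is judged:
On the way, in this order (a step that is already met when the one before it is completed fails the run):
1. the capsule plate is home against both stop rails (gap under 2.5 mm, square within 0.025 rad), the cover still shut (x of plate in the frame of bed above 0.0255 m and y of plate in the frame of bed above 0.0305 m and angle between the x axis of plate and the x axis of bed, either way round below 0.025 rad and value of joint cover below 0.1 rad), for 0.2 s.
2. the cover flap stands open past upright (over 1.6 rad) (value of joint cover above 1.6 rad), for 0.2 s.
3. the tamper is drawn up clear of the box's rim in the fingers (z of tamper in the frame of toolbox above 0.087 m and contact force between the fingers and tamper above 1 N), for 0.1 s.
At the end, for the whole second after the job is handed in: Plate flat and home on both rails (gaps < 2.5 mm, square to 0.025 rad); cover over 1.6 rad; tamper held still by the fingers alone, level and square to the plate (0.09 rad), centred within 10 mm, pin tips 15 to 70 mm above the capsules (x of plate in the frame of bed above 0.0255 m and y of plate in the frame of bed above 0.0305 m and angle between the x axis of plate and the x axis of bed, either way round below 0.025 rad and z of plate in the frame of bed below 0.015 m and value of joint cover above 1.6 rad and horizontal distance between tamper and plate below 0.01 m and z of tamper in the frame of plate between 0.045 and 0.1 m and angle between the x axis of tamper and the x axis of plate, either way round below 0.09 rad and angle between tamper's own z axis and vertical below 0.09 rad and linear speed of tamper below 0.02 m/s and contact force between the fingers and tamper above 1 N and contact force between tamper and plate below 0.1 N and contact force between tamper and bed below 0.1 N and contact force between tamper and toolbox below 0.1 N); the arm keeps its last pose, push and grip.
It fails at once if the tamper strikes the capsule plate (contact force between tamper and plate above 1 N).
It fails at once if the jar is moved over 20 mm or tipped (distance of jar from where it was at the start of the episode above 0.02 m or angle between jar's own z axis and vertical above 0.3 rad).
It fails at once if the bottle is moved over 20 mm or tipped (distance of vial from where it was at the start of the episode above 0.02 m or angle between vial's own z axis and vertical above 0.3 rad).
It fails at once if the spatula is moved over 20 mm (distance of spatula from where it was at the start of the episode above 0.02 m).
It also fails if it takes over 72 s, if anything falls off the work surface, if the arm or the gripper's body presses on something with over 40 N, if the wrist force passes 120 N, or if a joint passes its speed limit or range.

## Working session

There is one attempt and no reset: what is moved stays moved. The work goes in short steps, Python scripts to look and compute and a tool call to move; the robot and the scene stay as the last step left them, time stands still between calls to the robot, and variables do not carry over. Pictures are saved under pics/ and viewed, at most 10 in all, crops included, and the job is handed in when it is done.

Besides the shell and the picture viewer there is one more tool, called after "Request:" as a command line: name --argument value ..., lists and objects as JSON in quotes. carry_out: Moves the arm, as the interface text tells. Its arguments: {"type":"object","properties":{"motion":{"type":"string"},"grip_force":{"type":"number"}},"required":["motion"]}

```bash
ls; mkdir -p pics; python3 - <<'E'
from station import ctrl
import cv2,numpy as np
for n in("top","side"):
    c=ctrl.camera(n); cv2.imwrite(f"pics/{n}0.png",c["pixels"][:,:,::-1]); np.savez(f"{n}0.npz",**c)
    print(n,c["K"],c["position"],c["attitude"],[k for k in c],(c["range_z"]>0).mean())
print(ctrl.get_obs())
E
```

```text
pics
top [[358.37789503   0.         256.49647578]
 [  0.         358.37789503 183.04488366]
 [  0.           0.           1.        ]] [ 0.27101985 -0.00523577  1.24063716] [ 0.19858844  0.00832126 -1.56308566] ['pixels', 'range_z', 'K', 'position', 'attitude'] 0.9958140055338541
side [[375.55298746   0.         256.53285008]
 [  0.         375.55298746 184.38717135]
 [  0.           0.           1.        ]] [ 0.37378545 -0.73343621  0.99676006] [ 0.67207078 -0.01314026 -0.14034628] ['pixels', 'range_z', 'K', 'position', 'attitude'] 0.9960276285807291
{'time_s': 0.1, 'qpos': array([ 1.17437962e+00,  3.00401020e-01,  1.52150515e+00, -1.76589056e-05,
        1.32070909e+00, -6.66100740e-02]), 'joint_vel': array([ 0.00090391,  0.00055733, -0.00294629,  0.00101914,  0.00070129,
        0.00042849]), 'tau': array([ 1.65931659e-03, -5.32638180e+01, -3.53282940e+01,  7.09500653e-02,
        2.34721228e-02, -9.03602859e-05]), 'ee_pos': array([0.17804534, 0.52013821, 0.20495689]), 'eef_rot': array([-3.14057118e+00, -5.09980463e-05,  2.81179037e+00]), 'force': array([-0.5027798 , -0.06246607, -1.19894862]), 'moment': array([-0.0044151 , -0.00175477,  0.01353691]), 'grip_force': 0.0, 'grip_width': 0.09450755928872998}
```

View pics/top0.png

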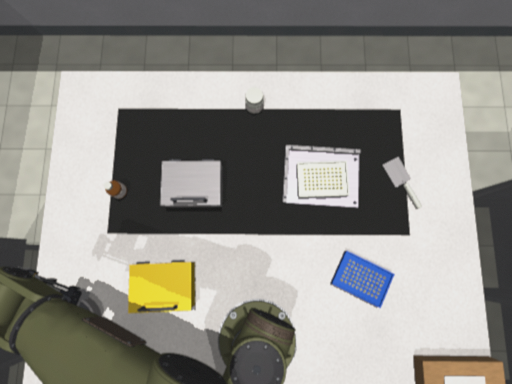

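View pics/side0.png

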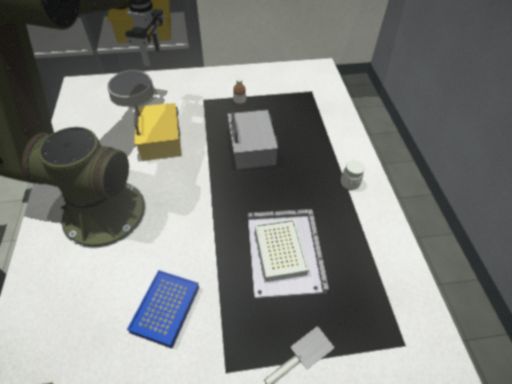

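The silver tool box (190,184) is top left and the bed with the white plate is at (322,180). The look-alikes are the yellow box (160,287) and the blue plate (363,278). Bystanders are the jar (254,102), the bottle (117,189) and the spatula (403,183). I'm choosing silver and white, as the description says.

```bash
cat > h.py <<'E'
import cv2,numpy as np
from scipy.spatial.transform import Rotation as R
from station import ctrl
def shot(n,save=None):
    c=ctrl.camera(n)
    if save: cv2.imwrite(f"pics/{save}.png",c["pixels"][:,:,::-1]); np.savez(f"{save}.npz",**c)
    return c
def rays(c,uv):
    uv=np.atleast_2d(np.asarray(uv,float)); K=c["K"]
    d=np.c_[(uv[:,0]-K[0,2])/K[0,0],-(uv[:,1]-K[1,2])/K[1,1],-np.ones(len(uv))]
    return d@R.from_euler('xyz',c["attitude"]).as_matrix().T
def onplane(c,uv,z):
    d=rays(c,uv); p=np.asarray(c["position"]); return p+d*((z-p[2])/d[:,2])[:,None]
def cloud(c):
    h,w=c["range_z"].shape; v,u=np.mgrid[:h,:w]
    d=rays(c,np.c_[u.ravel(),v.ravel()])
    return (np.asarray(c["position"])+d*c["range_z"].ravel()[:,None]).reshape(h,w,3)
def rect(mask,c,z):
    n,l,s,_=cv2.connectedComponentsWithStats(mask.astype(np.uint8)); i=1+s[1:,4].argmax()
    ct=max(cv2.findContours((l==i).astype(np.uint8),cv2.RETR_EXTERNAL,cv2.CHAIN_APPROX_NONE)[0],key=len)[:,0]
    q=onplane(c,ct,z)[:,:2].astype(np.float32)
    return cv2.minAreaRect(q*1000),s[i,4]
E
python3 - <<'E'
from h import *
for n in("top","side"):
    c=dict(np.load(f"{n}0.npz")); P=cloud(c); x,y,z=np.moveaxis(P,-1,0)
    print(n)
    tb=(x>.2)&(x<.5)&(y>.1)&(y<.42); bd=(x>.2)&(x<.5)&(y<-.02)&(y>-.35)
    for nm,m in(("flap",tb&(z>.075)&(z<.105)),("handle",tb&(z>.11)),("bed",bd&(z>.006)&(z<.3)),("rails",bd&(z>.022)&(z<.038)),("plate",bd&(z>.036)&(z<.06))):
        zz=np.median(z[m]); print(nm,m.sum(),zz.round(4),rect(m,c,zz), np.median(P[m],0).round(3))
    for nm,m in(("jar",(x>.45)&(x<.65)&(abs(y)<.12)&(z>.03)),("vial",(y>.4)&(x>.2)&(x<.4)&(z>.03)&(z<.15))):
        print(nm,P[m].min(0).round(3),P[m].max(0).round(3))
c=dict(np.load("top0.npz"))["pixels"]; s=dict(np.load("side0.npz"))["pixels"]
a=cv2.resize(c[130:220,150:370],None,fx=3.6,fy=3.6,interpolation=3); b=cv2.resize(s[100:300,215:335],(160,266))
cv2.imwrite("pics/crop0.png",a[:,:,::-1])
E
```

```text
top
flap 2139 0.0893 (((465.1177673339844, 223.43072509765625), (72.81108093261719, 192.265869140625), 0.37586158514022827), np.int32(1186)) [0.433 0.259 0.089]
handle 108 0.1331 (((440.0137939453125, 221.1995086669922), (9.48981761932373, 109.80783081054688), 0.36638063192367554), np.int32(108)) [0.441 0.222 0.133]
bed 2044 0.0284 (((472.9980773925781, -210.34376525878906), (253.38414001464844, 68.8790512084961), 87.33157348632812), np.int32(1321)) [ 0.456 -0.265  0.028]
rails 715 0.0305 (((243.36880493164062, -299.1694641113281), (86.827880859375, 100.8351821899414), 0.1341710239648819), np.int32(607)) [ 0.239 -0.299  0.031]
plate 518 0.0429 (((482.4743347167969, -220.59829711914062), (34.39590835571289, 171.99974060058594), 0.36488187313079834), np.int32(485)) [ 0.483 -0.222  0.043]
jar [ 0.452 -0.117  0.03 ] [ 0.648 -0.084  0.039]
vial [0.201 0.4   0.085] [0.238 0.405 0.095]
side
flap 1327 0.0897 (((463.8218688964844, 214.86068725585938), (72.32595825195312, 208.200927734375), 0.410244882106781), np.int32(774)) [0.437 0.242 0.09 ]
handle 81 0.1331 (((441.92132568359375, 209.63394165039062), (11.358756065368652, 128.78598022460938), 0.7887424230575562), np.int32(81)) [0.443 0.211 0.133]
bed 2700 0.0298 (((473.12646484375, -219.38644409179688), (271.7071228027344, 64.25576782226562), 87.00923919677734), np.int32(1741)) [ 0.456 -0.282  0.03 ]
rails 1014 0.031 (((244.33978271484375, -298.8504943847656), (88.51792907714844, 102.50220489501953), 0.28078314661979675), np.int32(870)) [ 0.24  -0.303  0.031]
plate 700 0.0431 (((483.22509765625, -220.84689331054688), (35.29497528076172, 177.30967712402344), 0.7072241306304932), np.int32(626)) [ 0.482 -0.233  0.043]
jar [ 0.45  -0.119  0.03 ] [ 0.648 -0.085  0.037]
vial [0.2  0.4  0.03] [0.349 1.294 0.15 ]
```

View pics/crop0.png

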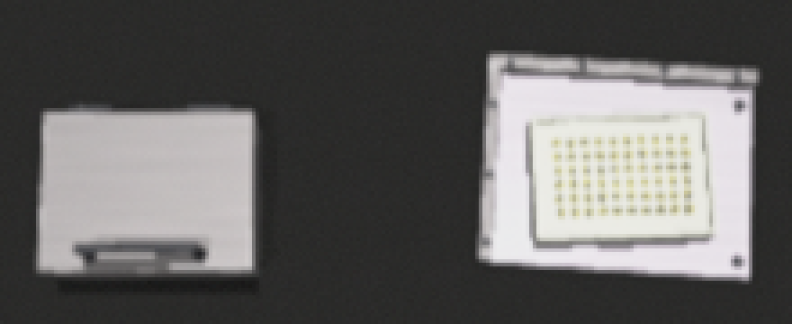

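The crop shows the silver box with its handle bar at top-pixel (189,199), the bed's rails on the far and left sides, and the white plate with yellow mouths. The box and plate I chose are the right ones. My x window was too tight, so I'll redo the numbers.

```bash
python3 - <<'E'
from h import *
np.set_printoptions(suppress=True)
for n in("top","side"):
    c=dict(np.load(f"{n}0.npz")); P=cloud(c); x,y,z=np.moveaxis(P,-1,0); px=c["pixels"].astype(int)
    print(n)
    tb=(x>.35)&(x<.68)&(y>.08)&(y<.42); bd=(x>.36)&(x<.7)&(y<-.04)&(y>-.4)
    bright=px.min(2)>120
    for nm,m,zz in(("flap",tb&(z>.08)&(z<.098),.089),("handle",tb&(z>.115),.134),("bedrect",bd&(z>.006)&(z<.036)|bd&(z>.036)&(z<.07),.02),("bedtop+",bd&(z>.007)&(z<.022),.012),("rails",bd&(z>.024)&(z<.036),.032),("plate",bd&(z>.037)&(z<.06),.045)):
        print(nm,m.sum(),np.percentile(z[m],[10,50,90]).round(4),np.percentile(x[m],[1,99]).round(3),np.percentile(y[m],[1,99]).round(3))
        (ce,sz,a),k=rect(m,c,np.median(z[m])); print("   rect",np.round(ce,1),np.round(sz,1),round(a,2),k)
    for nm,m in(("jar",(x>.55)&(x<.75)&(abs(y)<.1)&(z>.04)),("vial",(y>.4)&(y<.58)&(x>.35)&(x<.6)&(z>.04)&(z<.15)),("spat",(y<-.4)&(x>.3)&(x<.6)&(z>.004)&(z<.1))):
        print(nm,P[m].min(0).round(3),P[m].max(0).round(3))
    # rail face fits: rail top points
    m=bd&(z>.026)&(z<.036); q=P[m][:,:2]*1000
    np.save(f"rail_{n}.npy",P[m])
    m2=bd&(z>.037)&(z<.06); np.save(f"plate_{n}.npy",P[m2])
E
```

```text
top
flap 2521 [0.0865 0.0895 0.0923] [0.429 0.577] [0.129 0.318]
   rect [504.1 223.6] [150.9 193.5] 0.34 2521
handle 107 [0.1295 0.1331 0.1358] [0.437 0.445] [0.168 0.274]
   rect [440.  221.2] [  9.5 109.8] 0.37 107
bedrect 4346 [0.01   0.0292 0.0449] [0.437 0.644] [-0.349 -0.086]
   rect [ 543.2 -216.8] [258.4 209. ] 86.57 4259
bedtop+ 1963 [0.0091 0.0122 0.0157] [0.439 0.636] [-0.349 -0.09 ]
   rect [ 539.  -219.5] [256.9 194.1] 86.39 1922
rails 492 [0.0276 0.0315 0.0349] [0.455 0.648] [-0.347 -0.084]
   rect [ 543.9 -217. ] [257.2 198.2] 86.64 443
plate 1752 [0.0395 0.0428 0.0474] [0.468 0.589] [-0.302 -0.133]
   rect [ 528.4 -218.7] [122.6 172. ] 2.22 1741Traceback (most recent call last):
  File "<stdin>", line 12, in <module>
    return umr_minimum(a, axis, None, out, keepdims, initial, where)
ValueError: zero-size array to reduction operation minimum which has no identity
```

```bash
python3 - <<'E'
from h import *
np.set_printoptions(suppress=True)
for n in("top","side"):
    c=dict(np.load(f"{n}0.npz")); P=cloud(c); x,y,z=np.moveaxis(P,-1,0)
    print(n)
    tb=(x>.35)&(x<.68)&(y>.08)&(y<.42); bd=(x>.36)&(x<.7)&(y<-.04)&(y>-.4)
    for nm,m in(("flap",tb&(z>.08)&(z<.098)),("handle",tb&(z>.115)),("bedrect",bd&(z>.006)&(z<.07)),("plate",bd&(z>.037)&(z<.06))):
        (ce,sz,a),k=rect(m,c,np.median(z[m])); q=P[m][:,:2]*1000; r2=cv2.minAreaRect(q.astype(np.float32))
        print(nm,"rect",np.round(ce,1),np.round(sz,1),round(a,2),k,"pts",np.round(r2[0],1),np.round(r2[1],1),round(r2[2],2))
    for nm,m in(("jar",(x>.5)&(x<.85)&(abs(y)<.1)&(z>.04)),("vial",(y>.36)&(y<.65)&(x>.35)&(x<.65)&(z>.04)&(z<.15)),("spat",(y<-.4)&(x>.3)&(x<.7)&(z>.004)&(z<.1)),("far",(x>.65)&(x<.9)&(abs(y)<.3)&(z>.04))):
        if m.any(): print(nm,P[m].min(0).round(3),P[m].max(0).round(3))
    # rail stop faces: rail-top points, fit by binning in bed frame, yaw -3.4deg
    m=bd&(z>.027)&(z<.037); p=P[m][:,:2]*1000
    for lab,sel in(("far",p[:,0]>615),("left",p[:,1]>-115)):
        q=p[sel].astype(np.float32); r=cv2.minAreaRect(q); l=cv2.fitLine(q,cv2.DIST_HUBER,0,.1,.1).ravel()
        print(lab,np.round(r[0],1),np.round(r[1],1),round(r[2],2),"line",np.degrees(np.arctan2(l[1],l[0])).round(2),l[2:].round(1))
E
```

```text
top
flap rect [504.1 223.6] [150.9 193.5] 0.34 2521 pts [504.9 223.7] [152.6 194. ] 0.53
handle rect [440.  221.2] [  9.5 109.8] 0.37 107 pts [441.4 222.2] [  7.9 109.6] 0.67
bedrect rect [ 543.2 -216.8] [258.4 209. ] 86.57 4259 pts [ 529.3 -218.2] [357.8 338.4] 89.41
plate rect [ 528.4 -218.7] [122.6 172. ] 2.22 1741 pts [ 554.6 -197.2] [219.1 181. ] 89.72
jar [ 0.779 -0.014  0.041] [0.841 0.05  0.093]
vial [0.461 0.461 0.041] [0.512 0.51  0.117]
spat [ 0.302 -0.741  0.004] [ 0.7   -0.401  0.023]
far [ 0.779 -0.014  0.041] [0.841 0.05  0.093]
far [ 636.1 -223.4] [ 33.5 256.6] 1.84 line 87.3 [ 635.6 -222.4]
left [550.2 -96.7] [ 18.5 198. ] 85.04 line -3.6 [548.3 -94.9]
side
flap rect [504.8 218.2] [153.9 202.2] 1.05 1644 pts [506.  222.8] [154.9 201.3] 0.95
handle rect [442.2 211.6] [ 10.8 124.2] 0.79 78 pts [442.8 219.8] [  9.7 112.3] 0.88
bedrect rect [ 542.1 -223.2] [271.7 202.5] 86.49 5841 pts [ 528.6 -213.1] [357.7 320.8] 87.04
plate rect [ 528.5 -219.6] [122.  177.9] 2.21 2311 pts [ 549.7 -215.7] [226.5 179.7] 85.66
jar [ 0.779 -0.018  0.04 ] [0.846 0.047 0.09 ]
vial [0.462 0.459 0.041] [0.513 0.498 0.116]
spat [ 0.301 -0.585  0.004] [ 0.7   -0.4    0.024]
far [ 0.779 -0.018  0.04 ] [0.846 0.047 0.09 ]
far [ 636.2 -225. ] [ 33.  261.2] 1.74 line 87.44 [ 634.8 -236.7]
left [550.1 -96.9] [ 19.  199.3] 85.1 line -3.7 [548.9 -97.6]
```

Request:
carry_out --motion ".035 -.02 0 0 0 0 0;.035 -.02 0 0 0 0 0;.035 -.02 0 0 0 0 0;.035 -.02 0 0 0 0 0;.035 -.02 0 0 0 0 0;.035 -.02 0 0 0 0 0;.035 -.02 0 0 0 0 0;0 -.04 0 0 0 1 0;0 -.04 0 0 0 1 0;0 -.04 0 0 0 1 0;0 -.04 0 0 0 1 0;0 -.04 0 0 0 1 0;0 -.04 0 0 0 1 0;0 -.04 0 0 0 1 0;0 -.04 0 0 0 1 0;0 -.04 0 0 0 1 0;0 -.04 0 0 0 1 0;0 -.04 0 0 0 1 0;0 -.04 0 0 0 1 0;0 -.04 0 0 0 1 0"

```text
time_s: 1.77
ee_pos: [0.4225, -0.1416, 0.2054]
eef_rot: [3.142, 0.0, 3.039]
force: [0.3, 0.3, 0.4]
grip_width: 0.0939
grip_force: 0.0
```

Request:
carry_out --motion ".006 -.036 0 0 0 1.2 0;.006 -.036 0 0 0 1.3 0;0 0 -.035 0 0 0 0;0 0 -.035 0 0 0 0;0 0 -.035 0 0 0 0;0 0 -.035 0 0 0 0;0 0 -.025 0 0 0 0;0 0 -.015 0 0 0 0;0 0 0 0 0 0 0"

```text
time_s: 2.52
ee_pos: [0.4334, -0.2107, 0.0223]
eef_rot: [3.139, -0.005, 3.082]
force: [0.0, 0.1, -0.0]
grip_width: 0.0941
grip_force: 0.0
```

Request:
carry_out --motion ".01 -.0006 0 0 0 0 0;.008 -.0005 0 0 0 0 0;.006 -.0004 0 0 0 0 0;.006 -.0004 0 0 0 0 0;.006 -.0004 0 0 0 0 0;.006 -.0004 0 0 0 0 0;.006 -.0004 0 0 0 0 0;.006 -.0004 0 0 0 0 0;.005 -.0003 0 0 0 0 0;.003 -.0002 0 0 0 0 0;0 0 0 0 0 0 0"

```text
time_s: 3.43
ee_pos: [0.4979, -0.2157, 0.0254]
eef_rot: [-3.141, 0.001, 3.082]
force: [-0.3, -0.2, 0.2]
grip_width: 0.0938
grip_force: 0.0
```

Request:
carry_out --motion ".002 -.0001 0 0 0 0 0;.002 -.0001 0 0 0 0 0;.001 -.0001 0 0 0 0 0;0 0 0 0 0 0 0"

```text
time_s: 3.77
ee_pos: [0.5019, -0.2159, 0.0253]
eef_rot: [3.141, -0.001, 3.082]
force: [-4.2, 0.3, 1.5]
grip_width: 0.094
grip_force: 2.3
```

```bash
cat > look.py <<'E'
from h import *
def plate(save=None):
    for n in("top","side"):
        c=shot(n,save and save+n); P=cloud(c); x,y,z=np.moveaxis(P,-1,0); bd=(x>.36)&(x<.7)&(y<-.04)&(y>-.4); px=c["pixels"].astype(int)
        m=bd&(z>.037)&(z<.06)&(px.min(2)>90)&(px.max(2)-px.min(2)<90)
        (ce,sz,a),k=rect(m,c,np.median(z[m])); print(n,"plate",np.round(ce,1),np.round(sz,1),round(a,2),k)
    o=ctrl.get_obs(); print(o["ee_pos"],o["eef_rot"],o["force"],o["time_s"])
if __name__=="__main__":
    import sys; plate(sys.argv[1] if len(sys.argv)>1 else None)
E
python3 look.py p1
```

```text
top plate [ 600.5 -177.7] [73.  73.6] 80.54 329
side plate [ 575.3 -227.7] [179.5 120. ] 83.39 1785
[ 0.5018814  -0.21583862  0.0253019 ] [ 3.14130667e+00 -5.91635873e-04  3.08217242e+00] [-4.47688151  1.03625853  0.30628103] 3.8667
```

Request:
carry_out --motion ".001 0 0 0 0 0 0;.001 0 0 0 0 0 0;0 0 0 0 0 0 0"

```text
time_s: 4.12
ee_pos: [0.502, -0.2158, 0.0253]
eef_rot: [3.141, -0.005, 3.082]
force: [-22.0, 2.2, 13.9]
grip_width: 0.0938
grip_force: 10.9
```

Request:
carry_out --motion "-.01 0 0 0 0 0 0;-.015 0 .005 0 0 0 0;0 0 .03 0 0 0 60;0 0 .03 0 0 0 120;.006 -.01 .01 0 0 -6.9 120;.006 -.01 .01 0 0 -6.9 120;.006 -.01 0 0 0 -6.9 120;.006 -.01 0 0 0 -6.9 120;.006 -.01 0 0 0 -6.9 120;.006 -.01 0 0 0 -6.9 120;.006 -.01 0 0 0 -6.9 120;.006 -.01 0 0 0 -6.9 120;.006 -.01 0 0 0 -6.9 120;.006 -.01 0 0 0 -6.9 120;.007 -.01 0 0 0 -7 120;.007 -.005 0 0 0 -7 120;.007 -.005 0 0 0 -7 120;0 0 0 0 0 0 120"

```text
time_s: 5.62
ee_pos: [0.5611, -0.3367, 0.1103]
eef_rot: [3.14, 0.0, 1.505]
force: [-0.8, -0.1, -0.3]
grip_width: 0.0498
grip_force: 0.0
```

```bash
python3 look.py p2
```

```text
top plate [ 572.1 -225.4] [169.2 125.7] 86.68 1455
side plate [ 531.7 -171.4] [29.6 70.1] 43.46 132
[ 0.56015006 -0.33584104  0.11021868] [3.14135449e+00 3.40721851e-05 1.51593266e+00] [-0.58952876  0.42294087 -0.22614442] 5.7167
```

Request:
carry_out --motion "0 0 -.03 0 0 0 120;0 0 -.03 0 0 0 120;0 0 -.02 0 0 0 120;0 0 -.005 0 0 0 120;0 0 0 0 0 0 120"

```text
time_s: 6.13
ee_pos: [0.5595, -0.3354, 0.0244]
eef_rot: [-3.14, -0.001, 1.514]
force: [0.1, 0.3, 1.0]
grip_width: 0.0498
grip_force: 0.0
```

Request:
carry_out --motion ".0006 .01 0 0 0 0 120;.0003 .006 0 0 0 0 120;.0003 .005 0 0 0 0 120;.0003 .005 0 0 0 0 120;.0003 .005 0 0 0 0 120;.0003 .005 0 0 0 0 120;.0003 .005 0 0 0 0 120;.0003 .005 0 0 0 0 120;.0002 .003 0 0 0 0 120;.0001 .002 0 0 0 0 120;.0001 .002 0 0 0 0 120;0 0 0 0 0 0 120"

```text
time_s: 7.13
ee_pos: [0.5631, -0.2833, 0.0254]
eef_rot: [-3.141, 0.001, 1.511]
force: [-1.0, -7.1, 2.8]
grip_width: 0.0499
grip_force: 3.5
```

Request:
carry_out --motion ".0001 .002 0 0 0 0 120;.0001 .001 0 0 0 0 120;0 0 0 0 0 0 120"

```text
time_s: 7.38
ee_pos: [0.563, -0.2832, 0.0257]
eef_rot: [3.141, 0.005, 1.511]
force: [-1.3, -24.6, -0.9]
grip_width: 0.0499
grip_force: 12.5
```

Request:
carry_out --motion "0 -.01 0 0 0 0 120;0 -.02 .01 0 0 0 120;0 -.01 .04 0 0 0 120;0 0 .04 0 0 0 120;-.03 -.02 .03 0 0 0 120;-.04 0 0 0 0 0 120;-.04 0 0 0 0 0 120;-.04 0 0 0 0 0 120;-.04 0 0 0 0 0 120;0 0 0 0 0 0 120"

```text
time_s: 8.22
ee_pos: [0.3717, -0.3365, 0.1413]
eef_rot: [-3.139, -0.003, 1.509]
force: [0.4, 1.0, -0.5]
grip_width: 0.0492
grip_force: 0.0
```

```bash
python3 look.py p3; python3 - <<'E'
from h import *
c=dict(np.load("p3top.npz")); s=dict(np.load("p3side.npz"))
for q,d in((c,"t"),(s,"s")): 
    pass
a=cv2.resize(c["pixels"][135:220,275:375],(588,500),interpolation=3); cv2.imwrite("pics/crop3.png",a[:,:,::-1])
E
```

```text
top plate [ 574.3 -188.5] [172.8 126.6] 86.44 1716
side plate [ 572.5 -188. ] [176.9 121.9] 86.52 2177
[ 0.37612825 -0.33752309  0.14221152] [ 3.14150835e+00 -8.78930661e-04  1.50999879e+00] [-0.22920088 -0.59293348  0.18667775] 8.3167
```

View pics/crop3.png

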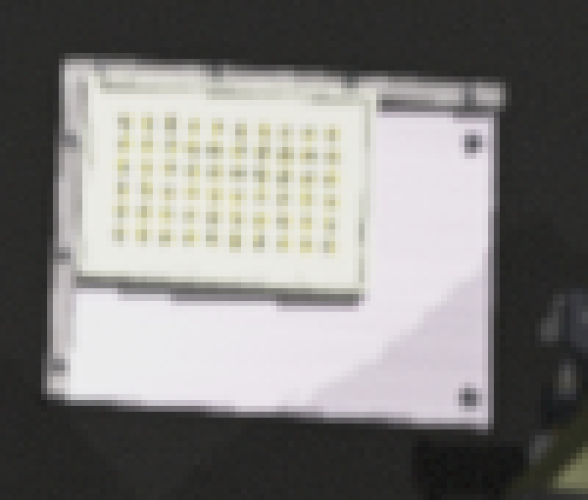

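The plate sits in the far-left corner, flush with both rails (crop corners about (90,70) and (370,290)). I'll press it once more against the far rail to make sure.

Request:
carry_out --motion ".015 .039 0 0 0 0 120;.015 .039 0 0 0 0 120;.015 .039 -.01 0 0 0 120;.015 .038 -.01 0 0 0 120;.005 0 -.037 0 0 0 120;0 0 -.035 0 0 0 120;0 0 -.025 0 0 0 120;0 0 0 0 0 0 120;.01 -.0006 0 0 0 0 120;.008 -.0005 0 0 0 0 120;.005 -.0003 0 0 0 0 120;.003 -.0002 0 0 0 0 120;.002 -.0001 0 0 0 0 120;0 0 0 0 0 0 120"

```text
time_s: 9.48
ee_pos: [0.4695, -0.1862, 0.0259]
eef_rot: [3.141, 0.0, 1.512]
force: [0.1, 0.7, -0.5]
grip_width: 0.0499
grip_force: 0.0
```

Request:
carry_out --motion ".002 -.0001 0 0 0 0 120;.002 -.0001 0 0 0 0 120;.001 -.0001 0 0 0 0 120;.001 -.0001 0 0 0 0 120;.001 -.0001 0 0 0 0 120;0 0 0 0 0 0 120"

```text
time_s: 9.98
ee_pos: [0.4759, -0.1867, 0.0255]
eef_rot: [-3.141, -0.0, 1.511]
force: [-2.9, 0.1, 2.4]
grip_width: 0.0497
grip_force: 1.6
```

Request:
carry_out --motion ".001 0 0 0 0 0 120;.0015 0 0 0 0 0 120;0 0 0 0 0 0 120;0 0 0 0 0 0 120"

```text
time_s: 10.32
ee_pos: [0.4763, -0.1865, 0.0255]
eef_rot: [-3.136, -0.001, 1.512]
force: [-23.0, -0.7, 17.2]
grip_width: 0.0495
grip_force: 11.8
```

Request:
carry_out --motion "-.01 0 0 0 0 0 120;-.01 0 .01 0 0 0 120;0 0 .04 0 0 0 120;0 0 .04 0 0 0 120;0 0 .04 0 0 0 120;-.001 .037 .03 0 0 .4 120;-.001 .037 .01 0 0 .4 120;-.001 .037 0 0 0 .4 120;-.001 .037 0 0 0 .4 120;-.001 .037 0 0 0 .4 120;-.002 .037 0 0 0 .4 120;-.002 .037 0 0 0 .4 120;-.002 .037 0 0 0 .4 120;-.002 .037 0 0 0 .4 120;-.001 .037 0 0 0 .3 120;-.001 .037 0 0 0 0 120;0 0 0 0 0 0 120"

```text
time_s: 11.73
ee_pos: [0.4431, 0.2205, 0.1916]
eef_rot: [3.141, -0.001, 1.584]
force: [0.1, 0.4, -0.5]
grip_width: 0.0499
grip_force: 0.0
```

```bash
python3 look.py p4; python3 - <<'E'
from h import *
for n in ("top","side"):
    c=dict(np.load(f"p4{n}.npz")); P=cloud(c); x,y,z=np.moveaxis(P,-1,0); tb=(x>.35)&(x<.68)&(y>.08)&(y<.42)
    m=tb&(z>.08)&(z<.098); q=P[m]; print(n,"flap",m.sum(),np.percentile(q[:,0],[1,99]).round(4),np.percentile(q[:,1],[1,99]).round(4))
E
```

```text
top plate [ 574.8 -187.8] [171.6 126.5] 86.68 1724
side plate [ 573.9 -188.4] [178.3 124.1] 86.0 2166
[0.44343492 0.21653671 0.19146347] [-3.14138599e+00  1.04510393e-04  1.58203426e+00] [-0.12289501  0.30690939 -0.39107454] 11.8333
top flap 1281 [0.4297 0.5773] [0.1277 0.2328]
side flap 1638 [0.4297 0.5789] [0.1251 0.3175]
```

Request:
carry_out --motion "0 0 -.03 0 0 0 120;0 0 -.03 0 0 0 120;0 0 -.0215 0 0 0 120;0 0 0 0 0 0 120;0 0 0 0 0 0 255;0 0 0 0 0 0 255;0 0 0 0 0 0 255;0 0 0 0 0 0 255;0 0 0 0 0 0 255;0 0 0 0 0 0 255" --grip_force 10

```text
time_s: 12.67
ee_pos: [0.4439, 0.2158, 0.1108]
eef_rot: [3.141, -0.0, 1.58]
force: [0.1, 0.4, -0.4]
grip_width: 0.0131
grip_force: 0.0
```

Request:
carry_out --motion "0 0 0 0 0 0 255;0 0 0 0 0 0 255;0 0 0 0 0 0 255"

```text
time_s: 12.92
ee_pos: [0.443, 0.2157, 0.1105]
eef_rot: [-3.14, 0.0, 1.58]
force: [-7.4, -0.0, 6.6]
grip_width: 0.0097
grip_force: 10.0
```

Request:
carry_out --motion ".0043 0 .0113 0 0 0 255;.0053 0 .0109 0 0 0 255;.0063 0 .0104 0 0 0 255;.0071 0 .0098 0 0 0 255;.0079 0 .0092 0 0 0 255;.0087 0 .0084 0 0 0 255;.0094 0 .0077 0 0 0 255;.0101 0 .0068 0 0 0 255;0 0 0 0 0 0 255"

```text
time_s: 13.67
ee_pos: [0.5039, 0.2163, 0.1869]
eef_rot: [3.14, -0.002, 1.58]
force: [-11.2, 0.5, 14.8]
grip_width: 0.0094
grip_force: 10.0
```

Request:
carry_out --motion ".0100 0 .0069 0 0 0 255;.0110 0 .0055 0 0 0 255;.0115 0 .0045 0 0 0 255;.0118 0 .0030 0 0 0 255;.0119 0 .0019 0 0 0 255;.0121 0 .0008 0 0 0 255;.0121 0 0 0 0 0 255;.0121 0 -.001 0 0 0 255;.0119 0 -.0023 0 0 0 255;0 0 0 0 0 0 255"

```text
time_s: 14.5
ee_pos: [0.6085, 0.2158, 0.2038]
eef_rot: [3.141, -0.0, 1.579]
force: [1.9, 1.3, 3.3]
grip_width: 0.01
grip_force: 10.0
```

Request:
carry_out --motion ".0117 0 -.0033 0 0 0 255;.0113 0 -.0043 0 0 0 255;.0109 0 -.0053 0 0 0 255;0 0 0 0 0 0 255;0 0 0 0 0 0 190;0 0 0 0 0 0 180;0 0 0 0 0 0 170;0 0 0 0 0 0 170;0 0 0 0 0 0 170"

```text
time_s: 15.25
ee_pos: [0.641, 0.2157, 0.1915]
eef_rot: [3.141, -0.0, 1.58]
force: [0.1, 0.3, -0.1]
grip_width: 0.0312
grip_force: 0.4
```

```bash
python3 - <<'E'
from h import *
s=shot("side","p5side")
cv2.imwrite("pics/crop5.png",cv2.resize(s["pixels"][40:220,180:380],(667,600),interpolation=3)[:,:,::-1])
E
```

```text
(no output)
```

View pics/crop5.png

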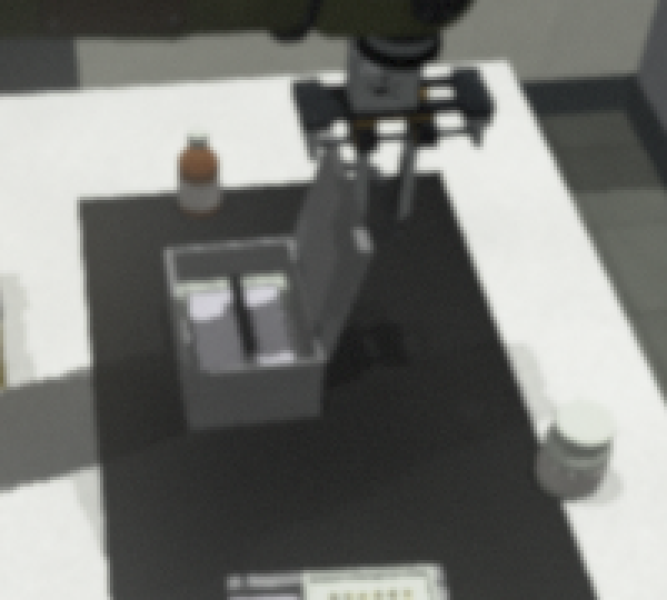

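The flap stands open, leaning back, and the tamper with its black bar (crop (245,320)) is visible in the box. Next I'll lift the fingers clear.

Request:
carry_out --motion ".005 0 .002 0 0 0 170;0 0 .01 0 0 0 170;0 0 .02 0 0 0 170;0 0 .03 0 0 0 170;0 0 .035 0 0 0 150;-.035 0 .02 0 0 0 120;-.04 0 0 0 0 0 110;-.04 0 0 0 0 0 100;-.03 0 0 0 0 0 100;0 0 0 0 0 0 100"

```text
time_s: 16.13
ee_pos: [0.4974, 0.216, 0.3102]
eef_rot: [3.14, -0.001, 1.581]
force: [-0.2, -0.8, 0.9]
grip_width: 0.0572
grip_force: 0.0
```

```bash
python3 - <<'E'
from h import *
print(ctrl.get_obs()["ee_pos"])
for n in("side","top"):
    c=shot(n,"p6"+n); P=cloud(c); x,y,z=np.moveaxis(P,-1,0); px=c["pixels"].astype(int)
    tb=(x>.44)&(x<.56)&(y>.13)&(y<.32)
    m=tb&(z>.062)&(z<.085)&(px.max(2)<70)
    if m.sum()>5: r,k=rect(m,c,np.median(z[m])); print(n,"bar",m.sum(),np.percentile(z[m],[10,50,90]).round(4),r, np.percentile(x[m],[2,50,98]).round(4),np.percentile(y[m],[2,98]).round(4))
    m=tb&(z>.025)&(z<.045); print("plate",m.sum(),np.median(z[m]),np.percentile(x[m],[2,98]),np.percentile(y[m],[2,98]))
    m=(x>.5)&(x<.72)&(y>.12)&(y<.33)&(z>.1)&(z<.23); print("flap",m.sum(),P[m].min(0),P[m].max(0)); 
    if m.sum()>50:
        l=np.polyfit(z[m],x[m],1); print(np.degrees(np.arctan(l[0])))
    a=cv2.resize(c["pixels"][60:180,200:330] if n=="side" else c["pixels"][120:230,130:250],(600,554),interpolation=3); cv2.imwrite(f"pics/crop6{n}.png",a[:,:,::-1])
E
```

```text
[0.49736197 0.2159621  0.31022802]
side bar 73 [0.071  0.0766 0.0792] ((504.84100341796875, 218.93807983398438), (12.546185493469238, 116.3150405883789), 1.7035555839538574) [0.4991 0.5053 0.5564] [0.1306 0.2709]
plate 694 0.03620028340571324 [0.44948996 0.55651006] [0.13196861 0.31405432]
flap 976 [0.57807408 0.12303832 0.10014066] [0.65844098 0.32287809 0.22989575]
19.270955991321674
top bar 51 [0.0731 0.076  0.0793] ((505.7615661621094, 197.29331970214844), (13.063190460205078, 46.802547454833984), 4.515939235687256) [0.5002 0.5048 0.5113] [0.1739 0.2207]
plate 632 0.03554852127108221 [0.45668962 0.55526082] [0.1414958  0.22649099]
flap 891 [0.57896191 0.12759674 0.10015277] [0.65682942 0.24045751 0.2299461 ]
19.074508211503073
```

View pics/crop6side.png

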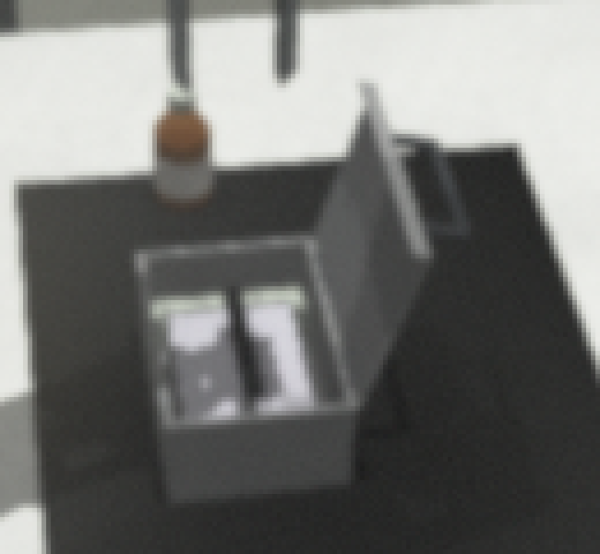

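The flap is fully open, and the bar is clear in the open box at about (.505,.221). I'll tilt the tool slightly away from the flap and go down to the bar.

Request:
carry_out --motion ".009 .005 -.03 0 -4 0 100;0 0 -.04 0 0 0 100;0 0 -.04 0 0 0 100;0 0 -.04 0 0 0 100;0 0 -.035 0 0 0 100;0 0 -.02 0 0 0 100;0 0 -.02 0 0 0 100;0 0 -.01 0 0 0 100;0 0 -.01 0 0 0 100;0 0 0 0 0 0 100"

```text
time_s: 17.07
ee_pos: [0.5101, 0.2204, 0.0616]
eef_rot: [3.074, 0.001, 1.579]
force: [0.0, -0.8, 0.0]
grip_width: 0.0571
grip_force: 0.0
```

Request:
carry_out --motion "-.002 0 -.005 0 0 0 100;0 0 -.004 0 0 0 100;0 0 0 0 0 0 100"

```text
time_s: 17.32
ee_pos: [0.5082, 0.2207, 0.0541]
eef_rot: [3.072, 0.001, 1.58]
force: [0.6, 0.1, -0.6]
grip_width: 0.0571
grip_force: 0.0
```

Request:
carry_out --motion "-.0015 0 -.001 0 0 0 180;0 0 0 0 0 0 255;0 0 0 0 0 0 255;0 0 0 0 0 0 255;0 0 0 0 0 0 255;0 0 0 0 0 0 255;0 0 0 0 0 0 255;0 0 0 0 0 0 255;0 0 0 0 0 0 255;0 0 0 0 0 0 255" --grip_force 30

```text
time_s: 18.15
ee_pos: [0.5066, 0.2207, 0.0532]
eef_rot: [3.072, 0.001, 1.58]
force: [-0.5, -0.8, 2.1]
grip_width: 0.0144
grip_force: 30.0
```

Request:
carry_out --motion "0 0 .004 0 0 0 255;0 0 .006 0 0 0 255;0 0 .008 0 0 0 255;0 0 .01 0 0 0 255;0 0 .012 0 0 0 255;0 0 .015 0 0 0 255;0 0 .015 0 0 0 255;0 0 .015 0 0 0 255;0 0 .015 0 0 0 255;0 0 .015 0 0 0 255;0 0 .015 0 0 0 255;0 0 .01 0 1 0 255;0 0 .01 0 1 0 255;0 0 .005 0 1 0 255;0 0 0 0 1 0 255;0 0 0 0 0 0 255;0 0 0 0 0 0 255"

```text
time_s: 19.57
ee_pos: [0.5065, 0.2206, 0.2078]
eef_rot: [-3.141, 0.0, 1.579]
force: [-0.2, 0.9, -4.1]
grip_width: 0.014
grip_force: 30.0
```

```bash
python3 - <<'E'
from h import *
print(ctrl.get_obs()["ee_pos"],ctrl.get_obs()["eef_rot"])
s=shot("side","p7side"); t=shot("top","p7top")
for c in(s,t):
    P=cloud(c); x,y,z=np.moveaxis(P,-1,0); m=(x>.42)&(x<.57)&(y>.12)&(y<.32)&(z>.165)&(z<.2)
    if m.sum()>20:
        q=P[m]; A=np.c_[q[:,:2],np.ones(len(q))]; k=np.linalg.lstsq(A,q[:,2],rcond=None)[0]; print(m.sum(),"slopes",k,np.median(q,0),q.min(0),q.max(0))
a=cv2.resize(s["pixels"][50:170,200:330],(600,554),interpolation=3); b=cv2.resize(t["pixels"][120:230,130:250],(600,554),interpolation=3)
cv2.imwrite("pics/crop7.png",a[:,:,::-1])
E
```

```text
[0.50653294 0.2205611  0.207846  ] [-3.14137914e+00  1.90255998e-04  1.57940312e+00]
786 slopes [-0.05062415  0.01598108  0.21225719] [0.49521171 0.20029029 0.19051587] [0.45365123 0.14473427 0.16568383] [0.5542247  0.3011141  0.19948836]
439 slopes [-0.04823463  0.01317707  0.21203424] [0.5119531  0.16808046 0.18989703] [0.45451095 0.14878666 0.18173626] [0.55419398 0.20773098 0.19876152]
```

View pics/crop7.png

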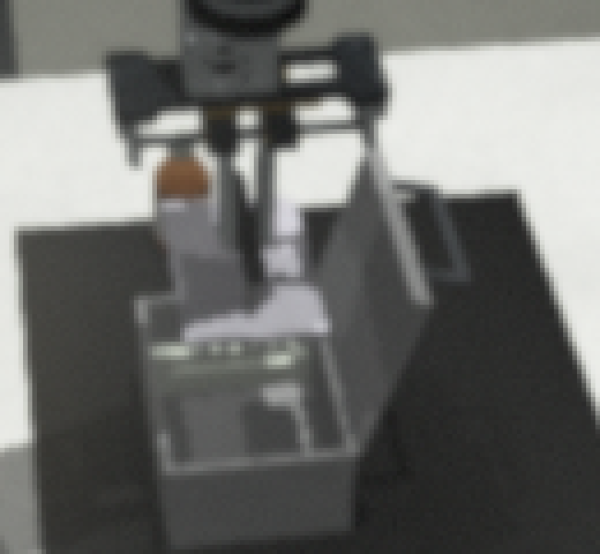

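The tamper is clear of the rim. It leans about 2.8° because it kept its own attitude while the tool was tilted, so I'll take that out during the transfer.

Request:
carry_out --motion "0 -.005 .005 0 -.7 0 255;0 -.012 0 0 -.7 0 255;0 -.02 0 0 -.7 0 255;.002 -.025 0 0 -.7 0 255;.005 -.028 0 0 0 -.4 255;.005 -.028 0 0 0 -.4 255;.005 -.028 0 0 0 -.4 255;.005 -.028 0 0 0 -.4 255;.005 -.028 0 0 0 -.4 255;.005 -.028 0 0 0 -.4 255;.005 -.028 0 0 0 -.4 255;.005 -.028 0 0 0 -.4 255;.005 -.028 0 0 0 -.4 255;.005 -.028 0 0 0 -.4 255;.005 -.025 0 0 0 0 255;.005 -.02 0 0 0 0 255;.005 -.015 0 0 0 0 255;.003 -.007 0 0 0 0 255;.002 -.002 0 0 0 0 255;0 0 0 0 0 0 255"

```text
time_s: 21.33
ee_pos: [0.5785, -0.1905, 0.2131]
eef_rot: [3.093, 0.0, 1.509]
force: [-0.3, -0.3, -3.8]
grip_width: 0.014
grip_force: 30.0
```

```bash
cat > tam.py <<'E'
from h import *
import sys
o=ctrl.get_obs(); print(o["ee_pos"],o["eef_rot"],o["force"]); zt=o["ee_pos"][2]-.018
for n in("side","top"):
    c=shot(n,sys.argv[1]+n); P=cloud(c); x,y,z=np.moveaxis(P,-1,0); m=(x>.45)&(x<.7)&(y<-.08)&(y>-.3)&(abs(z-zt)<.012)
    m=cv2.morphologyEx(m.astype(np.uint8),cv2.MORPH_OPEN,np.ones((3,3)))>0
    q=P[m]; A=np.c_[q[:,:2],np.ones(len(q))]; k=np.linalg.lstsq(A,q[:,2],rcond=None)[0]
    q=q[abs(A@k-q[:,2])<.004]; A=np.c_[q[:,:2],np.ones(len(q))]; k=np.linalg.lstsq(A,q[:,2],rcond=None)[0]
    r=cv2.minAreaRect((q[:,:2]*1000).astype(np.float32))
    print(n,len(q),"slopes",k[:2].round(3),"zmed",np.median(q[:,2]).round(4),"rect",np.round(r[0],1),np.round(r[1],1),round(r[2],2))
    m=(x>.42)&(x<.7)&(y<-.04)&(y>-.35)&(z>.039)&(z<.056); (ce,sz,a),kk=rect(m,c,np.median(z[m])); print("  cap plate",np.round(ce,1),np.round(sz,1),round(a,2),kk)
E
python3 tam.py p8
```

```text
[ 0.57846133 -0.19045525  0.2130744 ] [3.09265020e+00 4.97838000e-04 1.50936352e+00] [-0.25440147 -0.27966045 -3.76225742]
side 1313 slopes [-0.003  0.   ] zmed 0.1956 rect [ 577.2 -191.6] [145.5 100.7] 86.7
  cap plate [ 573.  -188.2] [175.7 121.9] 86.41 1539
top 207 slopes [0.013 0.021] zmed 0.1948 rect [ 588.1 -130.4] [37.2 84.8] 86.35
  cap plate [ 583.4 -112.7] [ 20.5 108.1] 86.18 149
```

Request:
carry_out --motion "-.004 .002 -.01 0 0 0 255;0 0 -.015 0 0 0 255;0 0 -.015 0 0 0 255;0 0 -.015 0 0 0 255;0 0 -.012 0 0 0 255;0 0 -.01 0 0 0 255;0 0 -.006 0 0 0 255;0 0 -.003 0 0 0 255;0 0 0 0 0 0 255;0 0 0 0 0 0 255;0 0 0 0 0 0 255"

```text
time_s: 22.35
ee_pos: [0.5749, -0.1884, 0.1279]
eef_rot: [3.092, 0.001, 1.51]
force: [0.2, 1.2, -3.2]
grip_width: 0.014
grip_force: 30.0
```

```bash
python3 tam.py p9; python3 - <<'E'
from h import *
s=dict(np.load("p9side.npz")); P=cloud(s); x,y,z=np.moveaxis(P,-1,0)
m=(x>.5)&(x<.72)&(y>.12)&(y<.33)&(z>.1)&(z<.23); print("flap lean",np.degrees(np.arctan(np.polyfit(z[m],x[m],1)[0])))
cv2.imwrite("pics/crop9.png",cv2.resize(s["pixels"][80:320,200:370],(425,600),interpolation=3)[:,:,::-1])
E
```

```text
[ 0.57492602 -0.18844344  0.12788665] [3.09159132e+00 7.85227714e-04 1.50974093e+00] [ 0.22659181  1.1778482  -3.16773546]
side 1120 slopes [0.001 0.001] zmed 0.1103 rect [ 573.1 -195.6] [133.7 100.5] 86.59
  cap plate [ 573.2 -188.8] [176.9 121.3] 86.43 875
top 170 slopes [0.016 0.042] zmed 0.1094 rect [ 584.5 -128.5] [36.8 85.7] 85.93
  cap plate [ 581.2 -108.3] [ 11.9 110.7] 86.67 102
flap lean 18.48857602795698
```

View pics/crop9.png

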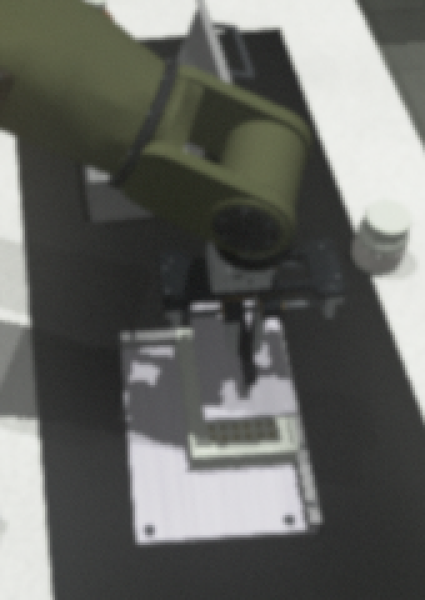

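The side view shows the tamper level above the plate, square with it, and the flap behind still open. It measures within about 2 mm of centre, with the pins about 4 cm above the capsules.

```bash
python3 -c "
from station import ctrl
print(ctrl.hand_in())"
```

```text
the job is handed in; nothing more can be done
None
```

I handed the job in at about 22 s of the 72 s allowed, but the hand-in returned no verdict, so I don't know how it was judged. By my last measurements, the plate is home on both rails, the cover is open past upright, and the tamper is held level and square over the plate, within about 2 mm of centre, with its pins about 4 cm above the capsules.

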